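# Balance the battery tray

## Robot

A 7-joint arm with a two-finger parallel gripper is mounted at the origin on the work surface. World frame = base frame: x ahead of the robot, y to its left, z up, the work surface at z = 0. Lengths are in m, angles in degrees, forces in N, time in s.
With the tool pointing down it reaches from about 0.425 to 0.875 m from the base axis. Payload 4.7 kg.
Tool frame: the origin (TCP) lies midway between the tips of the shut fingers; the grasp point (between the pads) lies 19 mm behind it; z points along the fingers, y is the line along which they close (so a half turn about z gives the same grasp; the last joint's range is limited). The gripper opens to 87 mm and grips with 3 to 60 N. Pads are 19 mm wide; open, the fingers measure 117 mm over their backs; the gripper's body (75 mm by 190 mm) begins 51 mm behind the grasp point.
Start: joints at [67.042, 18.392, -4.016, 83.108, 1.295, 78.541, -3.26], TCP at [0.262, -0.595, 0.223] pointing down, gripper open.
Joint ranges: [-163.93, 163.93], [-17.29, 119.83], [-79.2, 71.16], [3.27, 140.29], [-89.18, 269.18], [5.43, 117.66], [-154.24, 154.24]. Speed limits (degrees/s): [147.25, 147.25, 180, 180, 180, 180, 180].

## Interface

Orientations are given as [roll, pitch, yaw] about the fixed x, y, z axes, in that order (R = Rz(yaw) Ry(pitch) Rx(roll)).
In Python, from cell import env, viewer, boxes_of, masks_of gives the robot as it stands. The module is installed in compiled form; this text tells all that it offers.
- The arm moves only by the tool apply_moves, never from a script. Its argument "moves" is a list of rows, each a list of 7 numbers: the shift along the tool's x, y, z scaled (see below), then the turn, a rotation vector about the tool's x, y, z scaled (see below), then the opening, from 0 (shut) to 1 (fully open). A call has 1 to 20 rows; each row is the pose to reach, as a shift and turn from the pose commanded when the call began, along the tool's axes at that moment; what a row does not reach only later rows make up. The controller multiplies each number of a shift by 0.2 m and each number of a turn by 1.5 rad. A row lasts 1/10 s, in which the tool goes at most 50 mm and 8.59 degrees, less where a joint would pass 70% of its speed; a pose out of reach is approached as far as the arm can. A call with a number of a shift or a turn outside -1 to 1 is refused whole. A call with a gripper value outside its range is refused whole. The fingers move at their own pace and stop on an object; "grip_force" is the grip in N (left out, the last holds). Time passes only in rows, so rows that repeat a pose let the fingers close. It gives the time, the measured TCP pose, the force, the opening and the grip force at its end, in the units of the state.
- env.get_obs(): the state, without advancing time (a new reading comes with each control period).
- viewer.read_camera(name): name is "scene" or "top" or "wrist"; returns the picture (480x640x3 uint8, red, green, blue); there is no depth.
- viewer.get_calibration(name): a dict with "fov_y" (degrees; the focal length in pixels is half the picture's height over the tangent of half this angle, whatever the lens; pixels are square), "cx", "cy" (the principal point, pixels), "position" and "orientation" of the camera in the world. Camera axes: x right, y up, looking along -z (the intrinsics and any distortion apply to the point x, -y, -z); pixel columns grow to the right and rows downward; lengths in m; the calibration is good to about 2 mm. A picture is of the moment at which its call begins: read the wrist's pose just before it. get_calibration takes no time and is no camera call; for the wrist camera it gives the pose at the moment of the call.
- env.sign_off(): hands the job in; it is judged then, once.
Trained networks look in the newest picture that a camera, given by its name, has taken for a name from the list of things; names that differ only in an ending like _2 or _b are one class to them, and where a whole thing is asked for, a point or a joint stands for the part that bears it (a point fixed in the world has none). Each returns a list of dicts, best first, with "conf" (0 to 1); they miss things now and then, are a little off and sometimes report something else, mostly with a low value. They report only what shows in the picture. A call takes as long as a camera call. They do not tell look-alikes from the thing itself.
- boxes_of(camera, target): "location" ([column, row] in pixels, amid what is visible of it).
- masks_of(camera, target): "pixels" (480x640 bool, what is visible of it) and "location" ([column, row] in pixels, amid what is visible of it).
The state is a dict: "time_s": time; "qpos": joint angles; "joint_velocities": joint speeds; "effort": joint torques, N m; "tool_pos": TCP position; "tool_rot": TCP orientation; "force": force on the tool from outside, world axes, zero at the start; "wrist_torque": the same for the moment, N m; "grip_width": finger opening in m; "grasp_force": force on a finger pad.
Only numpy, scipy, OpenCV 4.12 (cv2) and the standard library are available. Lean on these libraries where they do the work, as an engineer would, in place of code of your own. Each camera call takes 0.05 s, during which the arm holds its last target. There are 200 camera calls.

## Task

Set up the tilting balance with the three batteries: while its tray is still locked, stand the wide battery in the bay at one end and both slim batteries in the bay at the other end, each in the middle of the bay's length, so that the two sides weigh the same. Then pull the lock bolt fully out towards the robot, so that the tray swings free and stays level with its load. Leave everything else on the bench where it is.

Things in the scene. Friction and masses are not known exactly. Their poses are not given: they have to be found in the camera images.
- stand: fixed stand of the tilting balance. Origin on the bench under the middle of the tray; x points away from the robot (roughly), y along the tray's length, z up. The tray turns on a level axle along the stand's x, 130 mm above the bench; the posts that carry it, at x = -100 mm and +100 mm, reach 143 mm high and 38 mm either side in y. A foot bar 70 mm wide and 12 mm high runs to x = -175 mm.
- tray (a joint): angle of the tray in rad: 0 level, positive when its +y end is up; it stops at -0.2 and +0.2. The aluminium tray is 170 mm (x) by 350 mm (y), its floor 45 mm under the axle (85 mm above the bench when level). It has a bay at each end with a 10 mm high rim. A weak centring spring (1 N m/rad) and its low centre of mass bring it level when both sides weigh the same; a side that is 0.28 kg too heavy tips it right down. The bolt locks it level to about 0.02 rad.
- bay_a (a point): centre of the floor (top face) of the bay at the stand's +y end, 113.5 mm from the tray's middle; axes as the tray (x across, y along, z up). Inside the rims the bay is 160 mm (x) by 113 mm (y), enough for a battery with its length along y, or two slim ones side by side, e.g. at x = -34 mm and +34 mm.
- bay_b (a point): the same for the bay at the stand's -y end.
- bolt (a joint): how far the lock bolt is drawn out, in m: 0 locked, tray free from about 0.016 on, 0.035 fully out. It slides along the stand's -x (towards the robot), takes about 2 N to move and stays where it is left.
- bolt_grip (a point): middle of the top of the bolt's upright black handle, 113 mm above the bench, 160 mm in front of the stand's origin when locked. The handle is a plate 14 mm (stand's x) by 34 mm (stand's y); its upper 50 mm is free on all sides (the stand's nearest parts are 11 mm behind it and 57 mm below its top). Axes as the stand.
- wide_battery: wide sealed battery: grey rectangular case with black top and two small brass tabs, 97 x 43 x 52 mm (its own x, y, z), 0.56 kg (each true to 5 %), standing upright on the bench. Origin at the centre of its underside; x along its 97 mm length, z up. Best gripped across its 43 mm thickness (y).
- slim_battery_1: slim sealed battery: grey rectangular case with black top and two small brass tabs, 97 x 24 x 52 mm (its own x, y, z), 0.28 kg (each true to 5 %), standing upright on the bench. Origin at the centre of its underside; x along its 97 mm length, z up. Best gripped across its 24 mm thickness (y). The two slim ones are alike and together weigh as much as the wide one.
- slim_battery_2: slim sealed battery: grey rectangular case with black top and two small brass tabs, 97 x 24 x 52 mm (its own x, y, z), 0.28 kg (each true to 5 %), standing upright on the bench. Origin at the centre of its underside; x along its 97 mm length, z up. Best gripped across its 24 mm thickness (y).
- transformer: bystander: small transformer of steel laminations with a copper winding, 60 x 50 x 54 mm, standing among the batteries; origin at the centre of its underside.
- screwdriver: bystander: red-handled screwdriver 140 mm long lying in front of the balance; x along its length.
Things that resemble listed ones, but are neither listed nor needed, are in the scene too. Leave any blue or orange look-alike of the wide_battery alone.

How it is judged:
By the outcome, as a careful person would: the job done as asked, in the order asked, and still so for the second after the job is handed in, with the robot touching nothing.
It also fails if it takes over 72 s, if anything falls off the work surface, if the arm or the gripper's body presses on something with over 40 N, if the wrist force passes 120 N, or if a joint passes its speed limit or range.

## Working session

There is one attempt and no reset: what is moved stays moved. The work goes in short steps, Python scripts to look and compute and a tool call to move; the robot and the scene stay as the last step left them, time stands still between calls to the robot, and variables do not carry over. Pictures are saved under pics/ and viewed, at most 10 in all, crops included, and the job is handed in when it is done.

Besides the shell and the picture viewer there is one more tool, called after ">>>" as a command line: name --pt "numbers of a row" for each row, then --argument value for the rest. apply_moves: Moves the arm, as the interface text tells. Shifts and turns lie within -1 to 1; 1 stands for 0.2 m of shift or 1.5 rad of turn. Its arguments: {"type":"object","properties":{"moves":{"type":"array","items":{"type":"array","items":{"type":"number","minimum":-1,"maximum":1}}},"grip_force":{"type":"number"}},"required":["moves"]}

```bash
mkdir -p pics
python3 - <<'E'
from cell import env, viewer, boxes_of, masks_of
import cv2, numpy as np
for c in ["scene","top"]:
    im=viewer.read_camera(c); cv2.imwrite(f"pics/{c}0.png",im[:,:,::-1])
    print(c,viewer.get_calibration(c))
    for t in ["wide_battery","slim_battery_1","bolt_grip","stand","tray","transformer","screwdriver","bay_a"]:
        print(t,[(np.round(b["location"]).tolist(),round(b["conf"],2)) for b in boxes_of(c,t)])
o=env.get_obs();print(o["time_s"],o["tool_pos"],o["tool_rot"])
print(viewer.get_calibration("wrist"))
E
```

```text
scene {'fov_y': 47.39511859038581, 'cx': 317.7887893150707, 'cy': 238.71902318530053, 'position': array([0.93696693, 0.75037257, 0.73286151]), 'orientation': array([ 53.96306669,  -1.11465203, 153.64295502])}
wide_battery [([252.0, 211.0], 0.77), ([315.0, 176.0], 0.76), ([250.0, 184.0], 0.7), ([191.0, 197.0], 0.69)]
slim_battery_1 [([416.0, 319.0], 0.72), ([324.0, 209.0], 0.57)]
bolt_grip [([354.0, 258.0], 0.74)]
stand [([282.0, 282.0], 0.7)]
tray [([280.0, 282.0], 0.57)]
transformer [([466.0, 396.0], 0.75), ([281.0, 280.0], 0.55)]
screwdriver [([376.0, 261.0], 0.97)]
bay_a [([279.0, 281.0], 0.78)]
top {'fov_y': 54.94347242270337, 'cx': 319.7014619779699, 'cy': 247.66259302870762, 'position': array([0.34975594, 0.00601752, 1.1945539 ]), 'orientation': array([  9.71249932,  -0.63978425, -90.56159692])}
wide_battery [([465.0, 254.0], 0.86), ([413.0, 234.0], 0.82), ([469.0, 197.0], 0.64), ([464.0, 312.0], 0.61)]
slim_battery_1 [([240.0, 292.0], 0.95), ([401.0, 295.0], 0.93), ([309.0, 208.0], 0.17)]
bolt_grip [([308.0, 209.0], 0.73), ([307.0, 270.0], 0.63)]
stand [([310.0, 209.0], 0.89), ([310.0, 206.0], 0.42)]
tray [([308.0, 209.0], 0.56)]
transformer [([177.0, 280.0], 0.62)]
screwdriver [([320.0, 304.0], 0.84)]
bay_a [([311.0, 204.0], 0.93)]
0.9 [ 0.26197484 -0.59489888  0.2226508 ] [1.79990826e+02 1.35444612e-04 2.37666631e+01]
{'fov_y': 64.76981390375607, 'cx': 319.1698769072014, 'cy': 239.10198715518382, 'position': array([ 0.32401949, -0.56646765,  0.38425034]), 'orientation': array([-1.44008692e+01,  1.94445753e-02, -6.62360620e+01])}
```

View pics/top0.png

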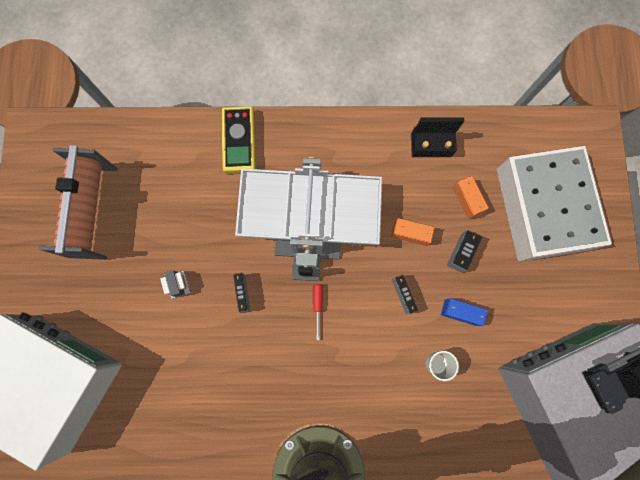

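View pics/scene0.png

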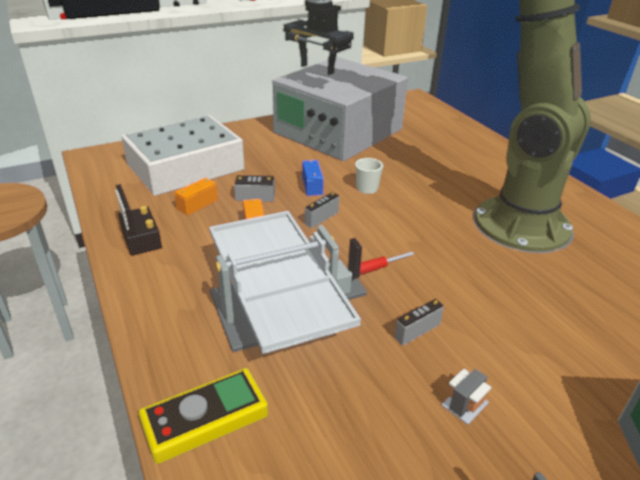

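```bash
cat > h.py <<'E'
from cell import env, viewer, boxes_of, masks_of
import cv2, numpy as np
from scipy.optimize import minimize
from scipy.spatial.transform import Rotation as R
def proj(cal,P):
    q=(np.atleast_2d(P)-cal["position"])@R.from_euler("xyz",cal["orientation"],degrees=True).as_matrix()
    f=240/np.tan(np.radians(cal["fov_y"]/2))
    return np.c_[cal["cx"]-f*q[:,0]/q[:,2], cal["cy"]+f*q[:,1]/q[:,2]]
def back(cal,uv,z):
    f=240/np.tan(np.radians(cal["fov_y"]/2))
    d=R.from_euler("xyz",cal["orientation"],degrees=True).apply([(uv[0]-cal["cx"])/f,-(uv[1]-cal["cy"])/f,-1])
    return cal["position"]+d*(z-cal["position"][2])/d[2]
def box(p,L,W,z0,z1):
    c,s=np.cos(p[2]),np.sin(p[2])
    return np.array([[p[0]+c*a*L/2-s*b*W/2,p[1]+s*a*L/2+c*b*W/2,z] for a in(-1,1) for b in(-1,1) for z in(z0,z1)])
S=8
def fit(views,p0,L,W,z0,z1):
    """views: [(cal,mask)]; best x,y,yaw of a box by silhouette IoU"""
    def cost(p):
        t=0
        for cal,m in views:
            h=cv2.convexHull(proj(cal,box(p,L,W,z0,z1)).astype(np.float32))
            im=np.zeros(m.shape,np.uint8)
            cv2.fillConvexPoly(im,np.round(h*256).astype(np.int32),255,cv2.LINE_AA,8)
            a=im/255.; t+=1-np.minimum(a,m).sum()/np.maximum(a,m).sum()
        return t/len(views)
    best=None
    for y in ([p0[2]] if len(p0)>2 else np.radians(np.arange(0,180,20))):
        x0=np.array([p0[0],p0[1],y])
        r=minimize(cost,x0,method="Nelder-Mead",options=dict(initial_simplex=x0+np.array([[0,0,0],[.012,0,0],[0,.012,0],[0,0,.2]]),xatol=1e-4,fatol=1e-5))
        if best is None or r.fun<best.fun: best=r
    return best
def masks(cam,t):
    return [(m["location"],m["pixels"].astype(float),m["conf"]) for m in masks_of(cam,t)]
E
python3 - <<'E'
from h import *
cal=viewer.get_calibration("top"); im=viewer.read_camera("top").copy()
def draw(p,*b):
    h=cv2.convexHull(proj(cal,box(p,*b)).astype(np.float32)); cv2.polylines(im,[h.astype(int)],1,(0,255,0),1)
for t,b in [("wide_battery",(.097,.043,0,.052)),("slim_battery_1",(.097,.024,0,.052)),("tray",(.17,.35,.083,.095)),("bolt_grip",(.014,.034,.05,.113)),("transformer",(.06,.05,0,.054)),("screwdriver",(.14,.03,0,.03))]:
    for l,m,c in masks("top",t)[:4]:
        p0=back(cal,l,b[3]*.6)[:2]
        if t in("tray","bolt_grip"): p0=[*p0,0]
        r=fit([(cal,m)],p0,*b); print(t,np.round(l),round(c,2),int(m.sum()),np.round(r.x[:2],4),round(np.degrees(r.x[2]),1),round(r.fun,3)); draw(r.x,*b)
cv2.imwrite("pics/fit.png",cv2.resize(im[150:390,130:530],(800,480))[:,:,::-1])
E
```

```text
wide_battery [466. 254.] 0.8 862 [ 0.5372 -0.3792] -29.0 0.104
wide_battery [413. 232.] 0.67 826 [ 0.5897 -0.2476] 256.4 0.11
wide_battery [471. 198.] 0.6 824 [ 0.6802 -0.4051] 26.8 0.179
wide_battery [464. 310.] 0.56 821 [ 0.3824 -0.3667] 75.5 0.133
slim_battery_1 [402. 296.] 0.87 432 [ 0.4284 -0.2181] 25.9 0.282
slim_battery_1 [240. 293.] 0.82 481 [0.4368 0.1892] 10.0 0.159
tray [305. 208.] 0.75 9815 [0.6444 0.0176] -3.6 0.045
bolt_grip [310. 273.] 0.7 143 [0.4841 0.0283] 0.4 0.311
transformer [178. 281.] 0.66 570 [0.4609 0.3552] 45.4 0.236
transformer [306. 206.] 0.61 10062 [0.7155 0.1525] -32.8 0.932
screwdriver [322. 299.] 0.54 296 [0.3958 0.0024] -8.0 0.615
screwdriver [306. 204.] 0.17 9897 [0.667  0.0271] 89.6 0.911
```

View pics/fit.png

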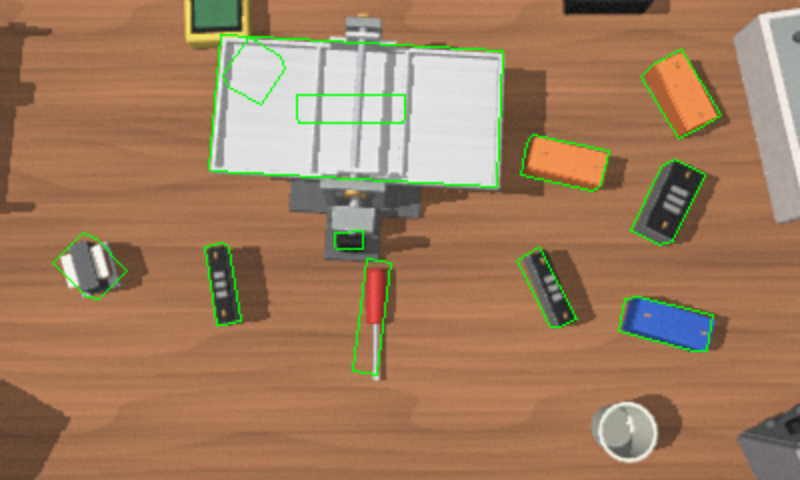

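```bash
cat >> h.py <<'E'
def go(*targets):
    """targets (x,y,z,yaw): prints scaled shift/turn rows from the present pose (tool assumed pointing down)"""
    o=env.get_obs(); p0=np.array(o["tool_pos"]); r0=R.from_euler("xyz",o["tool_rot"],degrees=True)
    print("t",round(o["time_s"],2),np.round(p0,4),np.round(o["tool_rot"],2),"F",np.round(o["force"],1),"w",round(o["grip_width"],4),"q7",round(o["qpos"][6],1))
    for x,y,z,yaw in targets:
        d=r0.inv().apply(np.array([x,y,z])-p0)/.2
        a=(r0.inv()*R.from_euler("xyz",[180,0,yaw],degrees=True)).as_rotvec()/1.5
        print((x,y,z,yaw),np.round(d,3).tolist(),np.round(a,3).tolist())
E
python3 - <<'E'
from h import *
c=viewer.get_calibration("top")
for h in(.06,.08,.1): print(h,back(c,(528,260),h),back(c,(500,165),h))
go((.40,-.487,.215,0),(.537,-.379,.16,-29))
E
```

```text
0.06 [ 0.50849098 -0.52800333  0.06      ] [ 0.75688034 -0.47667057  0.06      ]
0.08 [ 0.50569279 -0.51858957  0.08      ] [ 0.74970353 -0.46816171  0.08      ]
0.1 [ 0.5028946  -0.50917581  0.1       ] [ 0.74252671 -0.45965284  0.1       ]
t 1.25 [ 0.2619 -0.5949  0.2226] [179.99   0.    23.77] F [-0.1  0.5 -1. ] w 0.0869 q7 -3.3
(0.4, -0.487, 0.215, 0) [0.849, -0.216, 0.038] [0.0, 0.0, 0.277]
(0.537, -0.379, 0.16, -29) [1.694, -0.434, 0.313] [0.0, -0.0, 0.614]
```

>>> apply_moves --pt "0.85 -0.22 0.04 0 0 0.3 1" --pt "0.85 -0.22 0.04 0 0 0.3 1" --pt "0.85 -0.22 0.04 0 0 0.3 1" --pt "0.85 -0.22 0.04 0 0 0.3 1" --grip_force 25

```text
time_s: 1.65
tool_pos: [0.4034, -0.4828, 0.2146]
tool_rot: [-179.9, -0.1, -2.0]
force: [-0.6, 0.8, -0.3]
grip_width: 0.087
grasp_force: 0.0
```

Run:
```python
from h import *
go((.537,-.379,.18,-29))
```

```text
t 1.65 [ 0.4034 -0.4828  0.2146] [-1.7993e+02 -9.0000e-02 -1.9800e+00] F [-0.6  0.8 -0.3] w 0.087 q7 -45.5
(0.537, -0.379, 0.18, -29) [0.649, -0.542, 0.175] [-0.001, -0.001, 0.314]
```

>>> apply_moves --pt "0.649 -0.542 0.175 0 0 0.314 1" --pt "0.649 -0.542 0.175 0 0 0.314 1" --pt "0.649 -0.542 0.175 0 0 0.314 1" --pt "0.649 -0.542 0.175 0 0 0.314 1" --pt "0.649 -0.542 0.175 0 0 0.314 1" --pt "0.649 -0.542 0.175 0 0 0.314 1"

```text
time_s: 2.25
tool_pos: [0.5336, -0.3818, 0.1792]
tool_rot: [180.0, 0.0, -28.9]
force: [-0.6, -0.4, -0.5]
grip_width: 0.0873
grasp_force: 0.0
```

```bash
cat >> h.py <<'E'
def wfit(t,p0,*b,save=None):
    """refine pose of box t near p0 (x,y,yaw rad) with the wrist camera"""
    cal=viewer.get_calibration("wrist"); im=viewer.read_camera("wrist").copy()
    for l,m,c in masks("wrist",t)[:3]:
        r=fit([(cal,m)],p0,*b); print("W",t,np.round(l),round(c,2),int(m.sum()),np.round(r.x[:2],4),round(np.degrees(r.x[2]),1),round(r.fun,3))
        if save: cv2.polylines(im,[cv2.convexHull(proj(cal,box(r.x,*b)).astype(np.float32)).astype(int)],1,(0,255,0),1)
    if save: cv2.imwrite(save,im[:,:,::-1])
E
python3 - <<'E'
from h import *
wfit("wide_battery",(.537,-.379,np.radians(-29)),.097,.043,0,.052,save="pics/w1.png")
go((.5372,-.3792,.02,-29))
E
```

```text
W wide_battery [382. 354.] 0.91 3279 [ 0.537 -0.379] -29.0 1.0
W wide_battery [312. 222.] 0.9 6706 [ 0.5383 -0.3786] -26.6 0.057
W wide_battery [152. 242.] 0.64 7128 [ 0.537 -0.379] -29.0 1.0
t 2.35 [ 0.5322 -0.3841  0.1798] [ 1.7992e+02 -1.0000e-02 -2.9110e+01] F [-0.8 -0.2  0.2] w 0.0873 q7 -87.5
(0.5372, -0.3792, 0.02, -29) [0.01, -0.035, 0.799] [0.001, -0.0, -0.001]
```

View pics/w1.png

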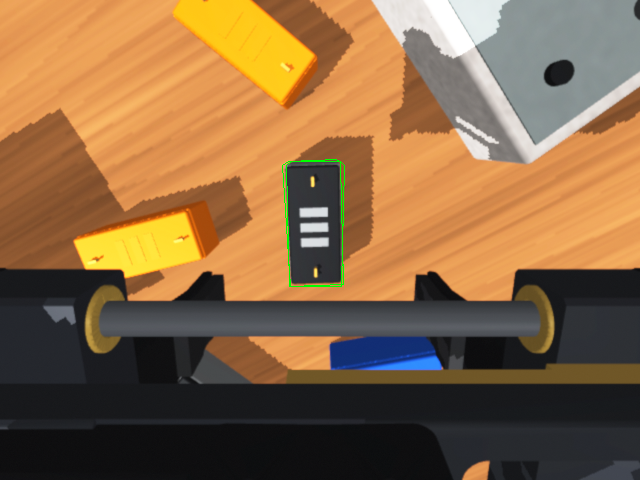

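Run:
```python
from h import *
go((.538,-.379,.06,-27),(.538,-.379,.02,-27))
print(viewer.get_calibration("wrist")["position"])
```

```text
t 2.35 [ 0.5322 -0.3841  0.1798] [ 1.7992e+02 -1.0000e-02 -2.9110e+01] F [-0.8 -0.2  0.2] w 0.0873 q7 -87.5
(0.538, -0.379, 0.06, -27) [0.013, -0.037, 0.599] [0.001, -0.0, -0.025]
(0.538, -0.379, 0.02, -27) [0.013, -0.037, 0.799] [0.001, -0.0, -0.025]
[ 0.59148632 -0.41553756  0.34149193]
```

>>> apply_moves --pt "0.013 -0.037 0.2 0 0 -0.025 1" --pt "0.013 -0.037 0.4 0 0 -0.025 1" --pt "0.013 -0.037 0.6 0 0 -0.025 1"

```text
time_s: 2.65
tool_pos: [0.5382, -0.3793, 0.0593]
tool_rot: [179.9, -0.1, -27.0]
force: [-0.1, 0.2, -0.7]
grip_width: 0.087
grasp_force: 0.0
```

Run:
```python
from h import *
go((.538,-.379,.02,-27))
```

```text
t 2.65 [ 0.5382 -0.3793  0.0593] [ 1.7993e+02 -1.2000e-01 -2.7010e+01] F [-0.1  0.2 -0.7] w 0.087 q7 -86.9
(0.538, -0.379, 0.02, -27) [-0.002, -0.001, 0.197] [0.001, -0.001, -0.0]
```

>>> apply_moves --pt "0 0 0.2 0 0 0 1" --pt "0 0 0.2 0 0 0 0" --pt "0 0 0.2 0 0 0 0" --pt "0 0 0.2 0 0 0 0" --pt "0 0 0.2 0 0 0 0" --pt "0 0 0.2 0 0 0 0" --grip_force 30

```text
time_s: 3.25
tool_pos: [0.5403, -0.3781, 0.0218]
tool_rot: [180.0, -0.2, -26.9]
force: [0.1, 0.4, -0.3]
grip_width: 0.0546
grasp_force: 0.0
```

>>> apply_moves --pt "0 0 -0.1 0 0 0 0" --pt "0 0 -0.35 0 0 0 0" --pt "0 0 -0.6 0 0 0 0" --pt "0 0 -0.8 0 0 0 0" --pt "0 0 -0.8 0 0 0 0"

```text
time_s: 3.75
tool_pos: [0.543, -0.3795, 0.1889]
tool_rot: [179.9, -0.8, -26.9]
force: [-0.0, -0.4, 0.0]
grip_width: 0.0149
grasp_force: 0.0
```

Run:
```python
from h import *
wfit("wide_battery",(.538,-.379,np.radians(-27)),.097,.043,.16,.212,save="pics/w2.png")
go((.59,-.24,.18,30),(.6373,-.0957,.18,86.4))
```

```text
W wide_battery [321. 226.] 0.97 5808 [ 0.5485 -0.3797] -15.1 0.78
W wide_battery [335. 359.] 0.72 178 [ 0.457  -0.3408] -16.9 0.985
W wide_battery [266.  57.] 0.67 8253 [ 0.538 -0.379] -27.0 1.0
t 3.85 [ 0.54   -0.3776  0.1821] [179.95  -0.24 -26.85] F [ 0.3 -0.  -0.4] w 0.0075 q7 -86.2
(0.59, -0.24, 0.18, 30) [-0.088, -0.727, 0.009] [0.002, -0.002, -0.661]
(0.6373, -0.0957, 0.18, 86.4) [-0.203, -1.477, 0.008] [0.003, -0.001, -1.318]
```

Run:
```python
from h import *
wfit("wide_battery",(.538,-.379,np.radians(-27)),.097,.043,0,.052)
go((.538,-.379,.06,-27),(.538,-.379,.02,-27))
```

```text
W wide_battery [320. 224.] 0.75 5974 [ 0.5382 -0.3783] -27.2 0.14
W wide_battery [157. 243.] 0.71 7520 [ 0.538 -0.379] -27.0 1.0
W wide_battery [266.  48.] 0.63 8275 [ 0.538 -0.379] -27.0 1.0
t 3.95 [ 0.5386 -0.3767  0.1787] [ 1.800e+02  9.000e-02 -2.685e+01] F [-0.4  0.6 -0.4] w 0.0025 q7 -86.2
(0.538, -0.379, 0.06, -27) [0.004, 0.011, 0.594] [0.0, 0.001, 0.002]
(0.538, -0.379, 0.02, -27) [0.004, 0.011, 0.794] [0.0, 0.001, 0.002]
```

>>> apply_moves --pt "0.004 0.006 0 0 0 0 0.95" --pt "0.004 0.006 0 0 0 0 0.95" --pt "0.004 0.006 0 0 0 0 0.95" --pt "0.004 0.006 0 0 0 0 0.95" --pt "0.004 0.006 0 0 0 0 0.95" --pt "0.004 0.006 0 0 0 0 0.95" --pt "0.004 0.006 0.1 0 0 0 0.95" --pt "0.004 0.006 0.2 0 0 0 0.95" --pt "0.004 0.006 0.3 0 0 0 0.95" --pt "0.004 0.006 0.4 0 0 0 0.95" --pt "0.004 0.006 0.4 0 0 0 0.95"

```text
time_s: 5.05
tool_pos: [0.5374, -0.3773, 0.0963]
tool_rot: [-180.0, 0.3, -26.8]
force: [-0.5, 0.2, -0.6]
grip_width: 0.0799
grasp_force: 0.0
```

Run:
```python
from h import *
go((.5382,-.3785,.02,-27))
```

```text
t 5.05 [ 0.5374 -0.3773  0.0963] [-179.96    0.34  -26.85] F [-0.5  0.2 -0.6] w 0.0799 q7 -86.5
(0.5382, -0.3785, 0.02, -27) [0.009, 0.004, 0.381] [-0.0, 0.004, 0.002]
```

>>> apply_moves --pt "0 0 0.19 0 0 0 0.85" --pt "0 0 0.38 0 0 0 0.7" --pt "0 0 0.38 0 0 0 0.4" --pt "0 0 0.38 0 0 0 0.4" --pt "0 0 0.38 0 0 0 0.4" --pt "0 0 0.38 0 0 0 0.4" --pt "0 0 0.38 0 0 0 0.4" --pt "0 0 0.38 0 0 0 0.4" --pt "0 0 0.38 0 0 0 0.4"

```text
time_s: 5.95
tool_pos: [0.5409, -0.3804, 0.0266]
tool_rot: [179.9, -0.3, -26.9]
force: [0.1, -2.2, 5.9]
grip_width: 0.0429
grasp_force: 30.0
```

>>> apply_moves --pt "0 0 -0.1 0 0 0 0.4" --pt "0 0 -0.3 0 0 0 0.4" --pt "0 0 -0.55 0 0 0 0.4" --pt "0 0 -0.75 0 0 0 0.4" --pt "0 0 -0.9 0 0 0 0.4" --pt "0 0 -0.9 0 0 0 0.4"

```text
time_s: 6.55
tool_pos: [0.5416, -0.3797, 0.2089]
tool_rot: [179.9, -0.5, -26.8]
force: [0.9, -0.7, -4.5]
grip_width: 0.0424
grasp_force: 30.0
```

Run:
```python
from h import *
o=env.get_obs();z=o["tool_pos"][2]
for d in(.018,.022,.026): wfit("wide_battery",(.538,-.379,np.radians(-27)),.097,.043,z-d,z-d+.052,save="pics/w2.png")
go((.59,-.24,.2,30),(.6373,-.0957,.2,86.4))
```

```text
W wide_battery [318. 264.] 0.9 15498 [ 0.5395 -0.3786] -27.9 0.485
W wide_battery [168. 243.] 0.84 6087 [ 0.538 -0.379] -27.0 1.0
W wide_battery [264.  58.] 0.84 7394 [ 0.538 -0.379] -27.0 1.0
W wide_battery [318. 261.] 0.95 15137 [ 0.5364 -0.3774] -28.1 0.514
W wide_battery [163. 237.] 0.86 6463 [ 0.538 -0.379] -27.0 1.0
W wide_battery [268.  49.] 0.85 7451 [ 0.538 -0.379] -27.0 1.0
W wide_battery [319. 260.] 0.81 15330 [ 0.5354 -0.377 ] -27.4 0.497
W wide_battery [375. 359.] 0.69 190 [ 0.4518 -0.3563] -11.2 0.986
W wide_battery [163. 233.] 0.66 6602 [ 0.538 -0.379] -27.0 1.0
t 6.85 [ 0.538  -0.3777  0.2002] [-179.96    0.31  -26.85] F [-0.1  0.2 -5.8] w 0.0425 q7 -86.0
(0.59, -0.24, 0.2, 30) [-0.079, -0.732, 0.002] [-0.002, 0.003, -0.661]
(0.6373, -0.0957, 0.2, 86.4) [-0.194, -1.482, 0.003] [-0.004, 0.002, -1.318]
```

View pics/w2.png

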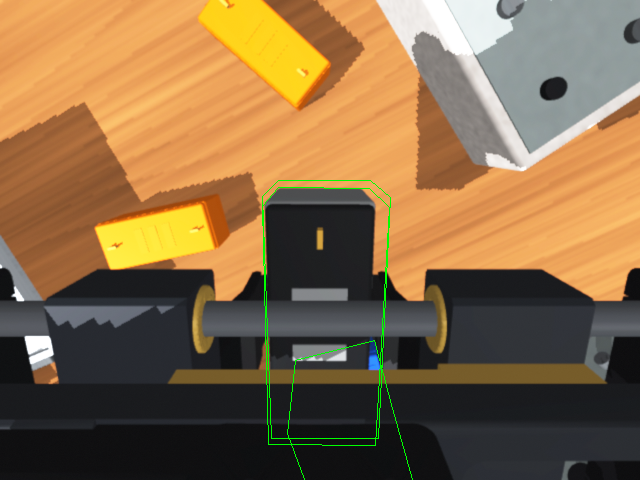

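>>> apply_moves --pt "-0.02 -0.18 0 0 0 -0.1 0.4" --pt "-0.04 -0.37 0 0 0 -0.2 0.4" --pt "-0.06 -0.56 0 0 0 -0.3 0.4" --pt "-0.08 -0.73 0 0 0 -0.4 0.4" --pt "-0.08 -0.75 0 0 0 -0.5 0.4" --pt "-0.1 -0.8 0 0 0 -0.6 0.4" --pt "-0.12 -0.9 0 0 0 -0.7 0.4" --pt "-0.14 -1.0 0 0 0 -0.8 0.4" --pt "-0.14 -1.0 0 0 0 -0.9 0.4" --pt "-0.14 -1.0 0 0 0 -0.9 0.4"

```text
time_s: 7.85
tool_pos: [0.6042, -0.1864, 0.2018]
tool_rot: [-179.8, 0.0, 50.6]
force: [0.0, -1.1, -6.0]
grip_width: 0.043
grasp_force: 30.0
```

Run:
```python
from h import *
go((.6373,-.0957,.2,86.4))
```

```text
t 7.85 [ 0.6042 -0.1864  0.2018] [-1.7985e+02  4.0000e-02  5.0620e+01] F [ 0.  -1.1 -6. ] w 0.043 q7 -30.1
(0.6373, -0.0957, 0.2, 86.4) [0.456, -0.16, 0.009] [-0.002, -0.0, -0.416]
```

>>> apply_moves --pt "0.15 -0.05 0 0 0 -0.1 0.4" --pt "0.3 -0.1 0 0 0 -0.2 0.4" --pt "0.456 -0.16 0 0 0 -0.3 0.4" --pt "0.456 -0.16 0 0 0 -0.416 0.4" --pt "0.456 -0.16 0 0 0 -0.416 0.4" --pt "0.456 -0.16 0 0 0 -0.416 0.4"

```text
time_s: 8.45
tool_pos: [0.6374, -0.099, 0.2025]
tool_rot: [-179.9, 0.1, 85.8]
force: [0.5, -0.8, -5.3]
grip_width: 0.0427
grasp_force: 30.0
```

Run:
```python
from h import *
cs=viewer.get_calibration("scene"); viewer.read_camera("scene")
for l,m,c in masks("scene","tray")[:2]:
    r=fit([(cs,m)],(.6444,.0176,np.radians(-3.6)),.17,.35,.083,.095); print("scene",int(m.sum()),r.x,r.fun)
cal=viewer.get_calibration("wrist"); im=viewer.read_camera("wrist").copy()
o=np.array([.6444,.0176,0]);Rz=R.from_euler("z",-3.6,degrees=True)
def L(pts,col):
    cv2.polylines(im,[np.round(proj(cal,o+Rz.apply(pts))).astype(int)],1,col,1)
for y in(-.1135,.1135): L([[-.08,y-.0565,.095],[.08,y-.0565,.095],[.08,y+.0565,.095],[-.08,y+.0565,.095]],(0,255,0))
L([[-.085,-.175,.095],[.085,-.175,.095],[.085,.175,.095],[-.085,.175,.095]],(255,0,0))
cv2.imwrite("pics/w3.png",im[:,:,::-1])
go((.6373,-.0957,.2,86.4))
```

```text
scene 12375 [ 0.64509399  0.02024294 -0.06918003] 0.050159797942841644
t 8.6 [ 0.6376 -0.0987  0.2031] [-1.7996e+02  5.0000e-02  8.5930e+01] F [ 0.6  0.2 -5.4] w 0.0429 q7 -5.4
(0.6373, -0.0957, 0.2, 86.4) [0.015, -0.003, 0.016] [-0.0, 0.001, -0.005]
```

View pics/w3.png

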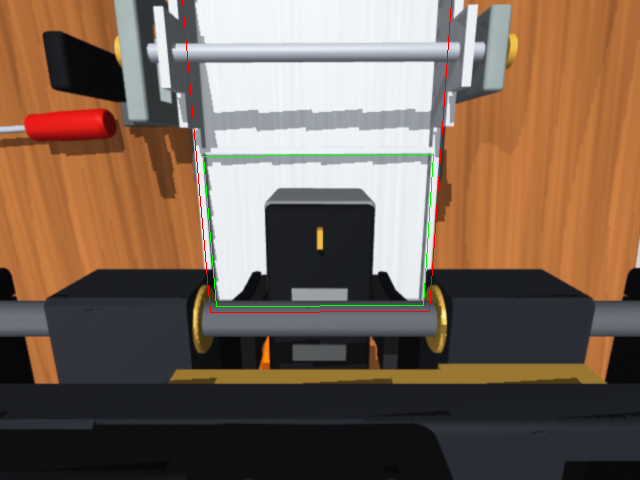

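Run:
```python
from h import *
go((.6373,-.0943,.125,86.3),(.6373,-.0943,.107,86.3))
```

```text
t 8.6 [ 0.6376 -0.0987  0.2031] [-1.7996e+02  5.0000e-02  8.5930e+01] F [ 0.6  0.2 -5.4] w 0.0429 q7 -5.4
(0.6373, -0.0943, 0.125, 86.3) [0.022, -0.003, 0.391] [-0.0, 0.001, -0.004]
(0.6373, -0.0943, 0.107, 86.3) [0.022, -0.003, 0.481] [-0.0, 0.001, -0.004]
```

>>> apply_moves --pt "0.022 -0.003 0.15 0 0 -0.004 0.4" --pt "0.022 -0.003 0.3 0 0 -0.004 0.4" --pt "0.022 -0.003 0.36 0 0 -0.004 0.4" --pt "0.022 -0.003 0.4 0 0 -0.004 0.4" --pt "0.022 -0.003 0.4 0 0 -0.004 0.4"

```text
time_s: 9.1
tool_pos: [0.6375, -0.0929, 0.1231]
tool_rot: [-179.9, 0.0, 86.5]
force: [-0.7, -0.8, -5.2]
grip_width: 0.0427
grasp_force: 30.0
```

Run:
```python
from h import *
go((.6373,-.0943,.107,86.3))
import time
print(env.get_obs()["tool_pos"])
```

```text
t 9.1 [ 0.6375 -0.0929  0.1231] [-179.95    0.     86.51] F [-0.7 -0.8 -5.2] w 0.0427 q7 -6.7
(0.6373, -0.0943, 0.107, 86.3) [-0.007, -0.0, 0.08] [-0.001, 0.0, 0.002]
[ 0.63747686 -0.09289438  0.12307576]
```

>>> apply_moves --pt "-0.005 0 0.04 0 0 0 0.4" --pt "-0.005 0 0.07 0 0 0 0.4" --pt "-0.005 0 0.08 0 0 0 0.4" --pt "-0.005 0 0.08 0 0 0 0.4"

```text
time_s: 9.5
tool_pos: [0.6388, -0.094, 0.1101]
tool_rot: [179.8, 0.1, 86.5]
force: [-1.6, -1.8, 3.8]
grip_width: 0.0427
grasp_force: 30.0
```

>>> apply_moves --pt "0 0 0 0 0 0 0.8" --pt "0 0 0 0 0 0 0.8" --pt "0 0 0 0 0 0 0.8" --pt "0 0 -0.1 0 0 0 0.8" --pt "0 0 -0.25 0 0 0 0.8" --pt "0 0 -0.5 0 0 0 0.8" --pt "0 0 -0.6 0 0 0 0.8" --pt "0 0 -0.6 0 0 0 0.8"

```text
time_s: 10.3
tool_pos: [0.6401, -0.0931, 0.2322]
tool_rot: [179.5, 0.0, 86.6]
force: [0.5, 0.2, -0.7]
grip_width: 0.0697
grasp_force: 0.0
```

Run:
```python
from h import *
go((.4284,-.2181,.2,25.9),(.50,-.18,.2,45))
```

```text
t 10.3 [ 0.6401 -0.0931  0.2322] [1.7955e+02 4.0000e-02 8.6600e+01] F [ 0.5  0.2 -0.7] w 0.0697 q7 -4.9
(0.4284, -0.2181, 0.2, 25.9) [-0.687, -1.021, 0.153] [0.005, -0.002, 0.706]
(0.5, -0.18, 0.2, 45) [-0.475, -0.675, 0.156] [0.005, -0.001, 0.484]
```

>>> apply_moves --pt "-0.17 -0.25 0.04 0 0 0.1 0.7" --pt "-0.34 -0.5 0.08 0 0 0.2 0.7" --pt "-0.5 -0.75 0.12 0 0 0.3 0.7" --pt "-0.65 -0.95 0.2 0 0 0.4 0.7" --pt "-0.687 -1.0 0.24 0 0 0.5 0.7" --pt "-0.687 -1.0 0.24 0 0 0.6 0.7" --pt "-0.687 -1.0 0.24 0 0 0.7 0.7" --pt "-0.687 -1.0 0.24 0 0 0.706 0.7" --pt "-0.687 -1.0 0.24 0 0 0.706 0.7" --pt "-0.687 -1.0 0.24 0 0 0.706 0.7"

```text
time_s: 11.3
tool_pos: [0.4299, -0.2183, 0.1791]
tool_rot: [-180.0, 0.0, 26.1]
force: [-0.1, 0.8, 0.4]
grip_width: 0.0609
grasp_force: 0.0
```

Run:
```python
from h import *
wfit("slim_battery_1",(.4284,-.2181,np.radians(25.9)),.097,.024,0,.052,save="pics/w4.png")
wfit("slim_battery_1",(.4284,-.2181,np.radians(25.9)),.097,.024,0,.052)
viewer.read_camera("top");c=viewer.get_calibration("top")
for l,m,k in masks("top","wide_battery"):
  if l[0]<400: r=fit([(c,m)],(.6373,-.0943,np.radians(86)),.097,.043,.085,.137);print("wide",l,r.x,r.fun)
go((.4284,-.2181,.1,25.9),(.4284,-.2181,.02,25.9))
```

```text
W slim_battery_1 [322. 227.] 0.65 3675 [ 0.4292 -0.2196] 20.4 0.088
W slim_battery_1 [321. 228.] 0.88 3476 [ 0.4282 -0.2199] 20.5 0.134
wide [358.0, 206.3] [ 0.63735605 -0.09521305  1.48056599] 0.12955473310694798
wide [237.3, 290.6] [ 0.6373     -0.0943      1.50098316] 1.0
t 11.6 [ 0.43   -0.2185  0.1795] [180.     0.    25.96] F [ 0.5  0.1 -0.5] w 0.0609 q7 -40.3
(0.4284, -0.2181, 0.1, 25.9) [-0.006, -0.005, 0.398] [0.0, 0.0, 0.001]
(0.4284, -0.2181, 0.02, 25.9) [-0.006, -0.005, 0.798] [0.0, 0.0, 0.001]
```

View pics/w4.png

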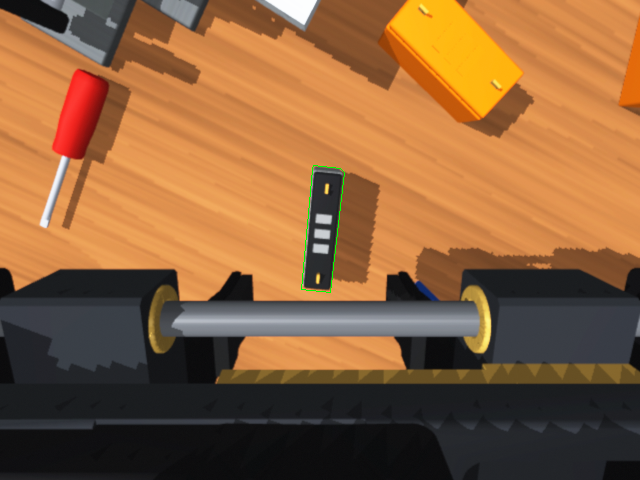

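>>> apply_moves --pt "-0.008 0.002 0.2 0 0 0.064 0.65" --pt "-0.008 0.002 0.42 0 0 0.064 0.6" --pt "-0.008 0.002 0.62 0 0 0.064 0.55" --pt "-0.008 0.002 0.797 0 0 0.064 0.5" --pt "-0.008 0.002 0.797 0 0 0.064 0.2" --pt "-0.008 0.002 0.797 0 0 0.064 0.2" --pt "-0.008 0.002 0.797 0 0 0.064 0.2" --pt "-0.008 0.002 0.797 0 0 0.064 0.2" --pt "-0.008 0.002 0.797 0 0 0.064 0.2"

```text
time_s: 12.5
tool_pos: [0.4304, -0.2206, 0.0224]
tool_rot: [179.8, -0.2, 20.4]
force: [-1.1, 0.0, 6.7]
grip_width: 0.0239
grasp_force: 30.0
```

>>> apply_moves --pt "0 0 -0.1 0 0 0 0.2" --pt "0 0 -0.35 0 0 0 0.2" --pt "0 0 -0.6 0 0 0 0.2" --pt "0 0 -0.9 0 0 0 0.2" --pt "0 0 -0.95 0 0 0 0.2" --pt "0 0 -0.95 0 0 0 0.2"

```text
time_s: 13.1
tool_pos: [0.4306, -0.2206, 0.2142]
tool_rot: [179.6, -0.3, 20.4]
force: [0.8, -0.1, -2.7]
grip_width: 0.0239
grasp_force: 30.0
```

Run:
```python
from h import *
go((.54,-.065,.21,60),(.6859,.1301,.2,86.3))
```

```text
t 13.1 [ 0.4306 -0.2206  0.2142] [179.62  -0.26  20.41] F [ 0.8 -0.1 -2.7] w 0.0239 q7 -45.1
(0.54, -0.065, 0.21, 60) [0.784, -0.539, 0.021] [0.005, -0.001, -0.461]
(0.6859, 0.1301, 0.2, 86.3) [1.808, -1.199, 0.071] [0.006, -0.0, -0.767]
```

>>> apply_moves --pt "0.2 -0.13 0 0 0 -0.1 0.2" --pt "0.4 -0.26 0 0 0 -0.2 0.2" --pt "0.6 -0.4 0 0 0 -0.3 0.2" --pt "0.8 -0.54 0 0 0 -0.4 0.2" --pt "0.98 -0.65 0 0 0 -0.46 0.2" --pt "0.98 -0.65 0 0 0 -0.56 0.2" --pt "0.98 -0.65 0 0 0 -0.66 0.2" --pt "0.98 -0.65 0 0 0 -0.767 0.2"

```text
time_s: 13.9
tool_pos: [0.5655, -0.0289, 0.2072]
tool_rot: [-179.7, -0.0, 86.2]
force: [-0.7, 0.2, -3.2]
grip_width: 0.0237
grasp_force: 30.0
```

Run:
```python
from h import *
go((.6859,.1301,.2,86.3),)
```

```text
t 13.9 [ 0.5655 -0.0289  0.2072] [-1.7974e+02 -2.0000e-02  8.6170e+01] F [-0.7  0.2 -3.2] w 0.0237 q7 -9.3
(0.6859, 0.1301, 0.2, 86.3) [0.833, 0.548, 0.034] [-0.003, -0.0, -0.001]
```

>>> apply_moves --pt "0.2 0.13 0 0 0 0 0.2" --pt "0.4 0.26 0 0 0 0 0.2" --pt "0.6 0.4 0 0 0 0 0.2" --pt "0.8 0.52 0 0 0 0 0.2" --pt "0.833 0.548 0.2 0 0 0 0.2" --pt "0.833 0.548 0.32 0 0 0 0.2" --pt "0.833 0.548 0.36 0 0 0 0.2" --pt "0.833 0.548 0.36 0 0 0 0.2" --pt "0.833 0.548 0.36 0 0 0 0.2"

```text
time_s: 14.8
tool_pos: [0.6889, 0.128, 0.1387]
tool_rot: [180.0, -0.0, 85.7]
force: [0.1, 0.3, -1.8]
grip_width: 0.0239
grasp_force: 30.0
```

Run:
```python
from h import *
go((.6859,.1301,.107,86.3),)
o=np.array([.6447,.0190,0]);Rz=R.from_euler("z",-3.75,degrees=True)
cal=viewer.get_calibration("wrist"); im=viewer.read_camera("wrist").copy()
for y in(.1135,): cv2.polylines(im,[np.round(proj(cal,o+Rz.apply([[-.08,y-.0565,.095],[.08,y-.0565,.095],[.08,y+.0565,.095],[-.08,y+.0565,.095]]))).astype(int)],1,(0,255,0),1)
cv2.imwrite("pics/w5.png",im[:,:,::-1])
```

```text
t 14.8 [0.6889 0.128  0.1387] [179.96  -0.    85.69] F [ 0.1  0.3 -1.8] w 0.0239 q7 -29.5
(0.6859, 0.1301, 0.107, 86.3) [0.009, -0.016, 0.159] [0.0, -0.0, -0.007]
```

View pics/w5.png

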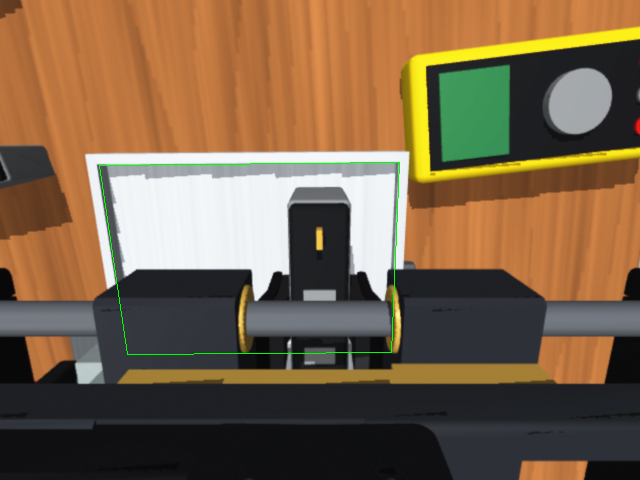

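>>> apply_moves --pt "0.007 -0.01 0.08 0 0 -0.005 0.2" --pt "0.007 -0.01 0.13 0 0 -0.005 0.2" --pt "0.007 -0.01 0.155 0 0 -0.005 0.2" --pt "0.007 -0.01 0.155 0 0 -0.005 0.2"

```text
time_s: 15.25
tool_pos: [0.6863, 0.1295, 0.1072]
tool_rot: [-179.9, 0.1, 86.1]
force: [-2.1, -0.9, 2.1]
grip_width: 0.0239
grasp_force: 30.0
```

>>> apply_moves --pt "0 0 0 0 0 0 0.48" --pt "0 0 0 0 0 0 0.48" --pt "0 0 0 0 0 0 0.48" --pt "0 0 -0.1 0 0 0 0.48" --pt "0 0 -0.25 0 0 0 0.48" --pt "0 0 -0.5 0 0 0 0.48" --pt "0 0 -0.6 0 0 0 0.6" --pt "0 0 -0.6 0 0 0 0.6"

```text
time_s: 16.05
tool_pos: [0.6889, 0.1313, 0.2322]
tool_rot: [179.5, -0.1, 86.2]
force: [0.8, -0.2, 0.7]
grip_width: 0.0492
grasp_force: 0.0
```

Run:
```python
from h import *
go((.4368,.1892,.18,10))
```

```text
t 16.05 [0.6889 0.1313 0.2322] [ 1.7955e+02 -1.4000e-01  8.6160e+01] F [ 0.8 -0.2  0.7] w 0.0492 q7 -27.9
(0.4368, 0.1892, 0.18, 10) [0.204, -1.279, 0.251] [0.003, -0.005, 0.886]
```

>>> apply_moves --pt "0.04 -0.25 0 0 0 0.1 0.7" --pt "0.08 -0.5 0 0 0 0.2 0.7" --pt "0.12 -0.75 0 0 0 0.3 0.7" --pt "0.16 -0.99 0 0 0 0.4 0.7" --pt "0.16 -0.99 0 0 0 0.5 0.7" --pt "0.16 -0.99 0 0 0 0.6 0.7" --pt "0.16 -0.99 0 0 0 0.7 0.7" --pt "0.16 -0.99 0 0 0 0.8 0.7" --pt "0.16 -0.99 0 0 0 0.88 0.7"

```text
time_s: 16.95
tool_pos: [0.4908, 0.1749, 0.226]
tool_rot: [180.0, 0.1, 10.2]
force: [-0.7, 1.2, -0.4]
grip_width: 0.0611
grasp_force: 0.0
```

Run:
```python
from h import *
go((.4368,.1892,.18,10))
```

```text
t 16.95 [0.4908 0.1749 0.226 ] [1.7999e+02 8.0000e-02 1.0210e+01] F [-0.7  1.2 -0.4] w 0.0611 q7 -104.6
(0.4368, 0.1892, 0.18, 10) [-0.253, -0.118, 0.23] [0.0, 0.001, 0.002]
```

>>> apply_moves --pt "-0.2 -0.09 0.15 0 0 0 0.7" --pt "-0.253 -0.118 0.23 0 0 0 0.7" --pt "-0.253 -0.118 0.23 0 0 0 0.7" --pt "-0.253 -0.118 0.23 0 0 0 0.7"

```text
time_s: 17.35
tool_pos: [0.4378, 0.1887, 0.1811]
tool_rot: [180.0, -0.0, 10.5]
force: [0.7, -0.5, 0.4]
grip_width: 0.0613
grasp_force: 0.0
```

Run:
```python
from h import *
for i in(0,1): wfit("slim_battery_1",(.4368,.1892,np.radians(10)),.097,.024,0,.052)
viewer.read_camera("top");c=viewer.get_calibration("top")
for l,m,k in masks("top","slim_battery_1"):
  print(l,k,m.sum())
  if l[1]<250: r=fit([(c,m)],(.6859,.1301,np.radians(86)),.097,.024,.085,.137);print("slim2",r.x,r.fun)
go((.4368,.1892,.02,10))
```

```text
W slim_battery_1 [320. 223.] 0.6 3575 [0.4361 0.1914] 8.7 0.102
W slim_battery_1 [318. 225.] 0.68 3488 [0.4359 0.1913] 9.7 0.116
[240.4, 304.4] 0.83 224.0
[261.3, 188.4] 0.58 573.0
slim2 [0.68564461 0.12885581 1.47812715] 0.21497993327208553
t 17.65 [0.4383 0.1891 0.1817] [-1.7997e+02 -6.0000e-02  1.0480e+01] F [-0.1 -0.  -0.1] w 0.0608 q7 -105.7
(0.4368, 0.1892, 0.02, 10) [-0.008, -0.001, 0.809] [-0.0, -0.001, 0.006]
```

>>> apply_moves --pt "-0.01 -0.012 0.2 0 0 0.014 0.65" --pt "-0.01 -0.012 0.42 0 0 0.014 0.6" --pt "-0.01 -0.012 0.62 0 0 0.014 0.55" --pt "-0.01 -0.012 0.805 0 0 0.014 0.5" --pt "-0.01 -0.012 0.805 0 0 0.014 0.2" --pt "-0.01 -0.012 0.805 0 0 0.014 0.2" --pt "-0.01 -0.012 0.805 0 0 0.014 0.2" --pt "-0.01 -0.012 0.805 0 0 0.014 0.2" --pt "-0.01 -0.012 0.805 0 0 0.014 0.2"

```text
time_s: 18.55
tool_pos: [0.437, 0.1915, 0.0224]
tool_rot: [180.0, -0.3, 9.3]
force: [-0.4, -0.8, 8.0]
grip_width: 0.0238
grasp_force: 29.9
```

>>> apply_moves --pt "0 0 -0.1 0 0 0 0.2" --pt "0 0 -0.35 0 0 0 0.2" --pt "0 0 -0.6 0 0 0 0.2" --pt "0 0 -0.85 0 0 0 0.2" --pt "0 0 -0.95 0 0 -0.1 0.2" --pt "0 0 -0.95 0 0 -0.1 0.2"

```text
time_s: 19.15
tool_pos: [0.4368, 0.1923, 0.214]
tool_rot: [179.9, -0.4, 18.0]
force: [1.0, 0.5, -3.1]
grip_width: 0.0238
grasp_force: 29.9
```

Run:
```python
from h import *
go((.6181,.1345,.2,86.3))
```

```text
t 19.15 [0.4368 0.1923 0.214 ] [179.92  -0.45  17.96] F [ 1.   0.5 -3.1] w 0.0238 q7 -97.6
(0.6181, 0.1345, 0.2, 86.3) [0.773, 0.554, 0.077] [0.004, -0.004, -0.795]
```

>>> apply_moves --pt "0.2 0.14 0 0 0 -0.1 0.2" --pt "0.4 0.28 0 0 0 -0.2 0.2" --pt "0.6 0.42 0 0 0 -0.3 0.2" --pt "0.773 0.554 0.03 0 0 -0.4 0.2" --pt "0.773 0.554 0.05 0 0 -0.5 0.2" --pt "0.773 0.554 0.077 0 0 -0.6 0.2" --pt "0.773 0.554 0.077 0 0 -0.7 0.2" --pt "0.773 0.554 0.077 0 0 -0.795 0.2" --pt "0.773 0.554 0.077 0 0 -0.795 0.2" --pt "0.773 0.554 0.077 0 0 -0.795 0.2"

```text
time_s: 20.15
tool_pos: [0.6152, 0.1332, 0.193]
tool_rot: [-179.9, 0.0, 86.0]
force: [-0.6, -0.4, -2.5]
grip_width: 0.0239
grasp_force: 29.9
```

Run:
```python
from h import *
go((.6181,.1345,.139,86.3),(.6181,.1345,.107,86.3))
```

```text
t 20.15 [0.6152 0.1332 0.193 ] [-1.7985e+02  2.0000e-02  8.5960e+01] F [-0.6 -0.4 -2.5] w 0.0239 q7 -29.8
(0.6181, 0.1345, 0.139, 86.3) [0.008, 0.015, 0.27] [-0.002, 0.0, -0.004]
(0.6181, 0.1345, 0.107, 86.3) [0.008, 0.015, 0.43] [-0.002, 0.0, -0.004]
```

>>> apply_moves --pt "0.008 0.015 0.14 0 0 -0.004 0.2" --pt "0.008 0.015 0.25 0 0 -0.004 0.2" --pt "0.008 0.015 0.3 0 0 -0.004 0.2" --pt "0.008 0.015 0.3 0 0 -0.004 0.2" --pt "0.008 0.015 0.3 0 0 -0.004 0.2"

```text
time_s: 20.65
tool_pos: [0.6195, 0.135, 0.1354]
tool_rot: [180.0, -0.0, 86.5]
force: [0.4, -0.2, -1.9]
grip_width: 0.0239
grasp_force: 29.9
```

Run:
```python
from h import *
go((.6181,.1345,.107,86.3))
```

```text
t 20.65 [0.6195 0.135  0.1354] [ 1.7996e+02 -1.0000e-02  8.6520e+01] F [ 0.4 -0.2 -1.9] w 0.0239 q7 -30.8
(0.6181, 0.1345, 0.107, 86.3) [-0.003, -0.007, 0.142] [0.001, -0.0, 0.003]
```

>>> apply_moves --pt "-0.003 -0.005 0.07 0 0 0 0.2" --pt "-0.003 -0.005 0.12 0 0 0 0.2" --pt "-0.003 -0.005 0.14 0 0 0 0.2" --pt "-0.003 -0.005 0.14 0 0 0 0.2"

```text
time_s: 21.05
tool_pos: [0.618, 0.1337, 0.1067]
tool_rot: [-180.0, 0.1, 86.6]
force: [-1.0, -0.9, 0.6]
grip_width: 0.0241
grasp_force: 30.0
```

>>> apply_moves --pt "0 0 0.005 0 0 0 0.48" --pt "0 0 0.005 0 0 0 0.48" --pt "0 0 0.005 0 0 0 0.48" --pt "0 0 -0.1 0 0 0 0.48" --pt "0 0 -0.25 0 0 0 0.48" --pt "0 0 -0.5 0 0 0 0.48" --pt "0 0 -0.6 0 0 0 0.6" --pt "0 0 -0.6 0 0 0 0.6"

```text
time_s: 21.85
tool_pos: [0.6202, 0.1355, 0.2313]
tool_rot: [179.6, -0.1, 86.6]
force: [-0.2, 0.4, -0.2]
grip_width: 0.0492
grasp_force: 0.0
```

Run:
```python
from h import *
go((.4845,.0290,.2,0),(.56,.08,.23,40))
```

```text
t 21.85 [0.6202 0.1355 0.2313] [ 1.7957e+02 -1.1000e-01  8.6610e+01] F [-0.2  0.4 -0.2] w 0.0492 q7 -28.7
(0.4845, 0.029, 0.2, 0) [-0.572, -0.647, 0.151] [0.003, -0.005, 1.008]
(0.56, 0.08, 0.23, 40) [-0.295, -0.284, 0.004] [0.004, -0.003, 0.542]
```

>>> apply_moves --pt "-0.15 -0.16 0 0 0 0.1 0.7" --pt "-0.3 -0.33 0 0 0 0.2 0.7" --pt "-0.45 -0.5 0 0 0 0.3 0.75" --pt "-0.572 -0.647 0 0 0 0.4 0.75" --pt "-0.572 -0.647 0 0 0 0.5 0.75" --pt "-0.572 -0.647 0.02 0 0 0.6 0.75" --pt "-0.572 -0.647 0.04 0 0 0.7 0.75" --pt "-0.572 -0.647 0.07 0 0 0.8 0.75" --pt "-0.572 -0.647 0.1 0 0 0.9 0.75" --pt "-0.572 -0.647 0.15 0 0 1 0.75" --pt "-0.572 -0.647 0.15 0 0 1 0.75"

```text
time_s: 22.95
tool_pos: [0.4806, 0.0275, 0.1946]
tool_rot: [-180.0, 0.2, 0.6]
force: [0.5, 0.6, -0.1]
grip_width: 0.0653
grasp_force: 0.0
```

Run:
```python
from h import *
c=viewer.get_calibration("top")
o=np.array([.6447,.0190,0]);Rz=R.from_euler("z",3.75,degrees=True)
im=viewer.read_camera("top")
cv2.imwrite("pics/t2.png",cv2.resize(im[150:330,200:440],(800,600),interpolation=cv2.INTER_CUBIC)[:,:,::-1])
for t,w in(("slim_battery_1",.024),("wide_battery",.043)):
  for l,m,k in masks("top",t):
    p=back(c,l,.12)
    if abs(p[0]-.65)<.1 and abs(p[1])<.2:
      r=fit([(c,m)],(p[0],p[1],np.radians(86.3)),.097,w,.085,.137);q=Rz.apply([r.x[0]-o[0],r.x[1]-o[1],0]);print(t,np.round(l),np.round(q,4),np.degrees(r.x[2])+3.75,r.fun,m.sum())
cal=viewer.get_calibration("wrist");viewer.read_camera("wrist")
for b in boxes_of("wrist","bolt_grip"): print(b,back(cal,b["location"],.1))
go((.4850,.0292,.13,-3.7),(.4850,.0292,.078,-3.7))
```

```text
slim_battery_1 [249. 214.] [-0.0352  0.1366  0.    ] 90.58026155745475 0.5539573956058648 314.0
slim_battery_1 [262. 187.] [0.0329 0.1117 0.    ] 87.9586032733112 0.1534322131848167 618.0
wide_battery [357. 207.] [ 0.0002 -0.1148  0.    ] 88.55684693254234 0.1561898873316846 867.0
{'location': [317.1, 234.1], 'conf': 0.64} [0.48704939 0.0305484  0.1       ]
t 23.2 [0.4823 0.0278 0.197 ] [ 1.7999e+02 -3.0000e-02  7.7000e-01] F [0.8 0.1 0.1] w 0.0654 q7 -95.5
(0.485, 0.0292, 0.13, -3.7) [0.013, -0.007, 0.335] [0.0, -0.0, 0.052]
(0.485, 0.0292, 0.078, -3.7) [0.013, -0.007, 0.595] [0.0, -0.0, 0.052]
```

View pics/t2.png

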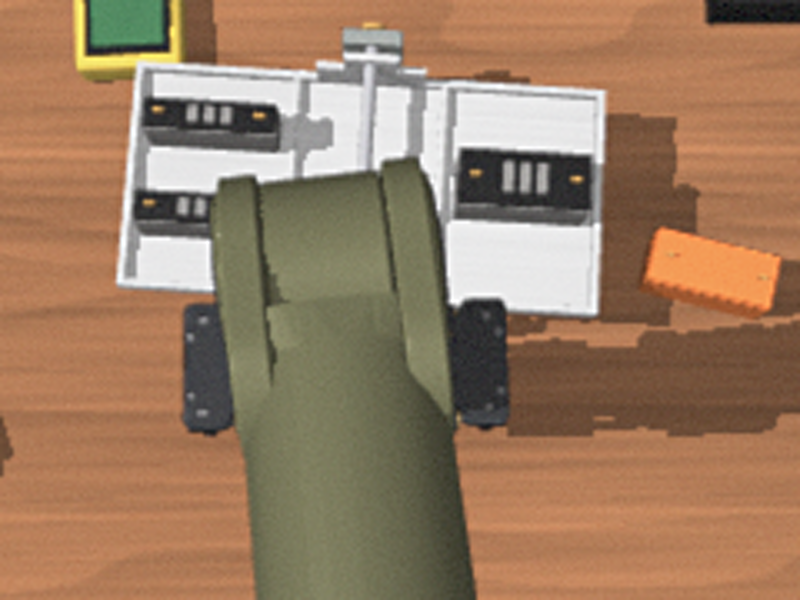

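>>> apply_moves --pt "0.016 -0.009 0.15 0 0 0.052 0.75" --pt "0.016 -0.009 0.3 0 0 0.052 0.75" --pt "0.016 -0.009 0.45 0 0 0.052 0.72" --pt "0.016 -0.009 0.57 0 0 0.052 0.68" --pt "0.016 -0.009 0.57 0 0 0.052 0.3" --pt "0.016 -0.009 0.57 0 0 0.052 0.3" --pt "0.016 -0.009 0.57 0 0 0.052 0.3" --pt "0.016 -0.009 0.57 0 0 0.052 0.3" --pt "0.016 -0.009 0.57 0 0 0.052 0.3" --grip_force 20

```text
time_s: 24.1
tool_pos: [0.4866, 0.0286, 0.0843]
tool_rot: [179.9, -0.2, -3.9]
force: [-0.3, -2.1, 5.9]
grip_width: 0.0339
grasp_force: 20.0
```

>>> apply_moves --pt "-0.02 0 0 0 0 0 0.3" --pt "-0.04 0 0 0 0 0 0.3" --pt "-0.06 0 0 0 0 0 0.3" --pt "-0.08 0 0 0 0 0 0.3" --pt "-0.1 0 0 0 0 0 0.3" --pt "-0.12 0 0 0 0 0 0.3" --pt "-0.14 0 0 0 0 0 0.3" --pt "-0.16 0 0 0 0 0 0.3" --pt "-0.17 0 0 0 0 0 0.3" --pt "-0.178 0 0 0 0 0 0.3" --pt "-0.183 0 0 0 0 0 0.3" --pt "-0.183 0 0 0 0 0 0.3"

```text
time_s: 25.3
tool_pos: [0.4515, 0.031, 0.0843]
tool_rot: [179.9, -0.4, -3.8]
force: [4.8, -4.0, 3.9]
grip_width: 0.0342
grasp_force: 20.0
```

>>> apply_moves --pt "-0.01 0 0 0 0 0 0.3" --pt "-0.02 0 0 0 0 0 0.3" --pt "-0.02 0 0 0 0 0 0.3"

```text
time_s: 25.6
tool_pos: [0.4513, 0.031, 0.0845]
tool_rot: [-180.0, -0.9, -3.9]
force: [16.5, -4.6, -9.6]
grip_width: 0.0339
grasp_force: 20.0
```

>>> apply_moves --pt "0.018 0 0 0 0 0 0.3" --pt "0.018 0 0 0 0 0 0.6" --pt "0.018 0 0 0 0 0 0.7" --pt "0.018 0 0 0 0 0 0.7" --pt "0.018 0 0 0 0 0 0.7" --pt "0.018 0 -0.15 0 0 0 0.7" --pt "0.018 0 -0.4 0 0 0 0.7" --pt "0.018 0 -0.65 0 0 0 0.7" --pt "0 0 -0.9 0 0 0 0.7" --pt "0 -0.2 -0.95 0 0 0 0.7" --pt "0 -0.4 -0.95 0 0 0 0.7" --pt "0 -0.65 -0.95 0 0 0 0.7" --pt "0 -0.9 -0.95 0 0 0 0.7" --pt "0 -0.9 -0.95 0 0 0 0.7"

```text
time_s: 27.0
tool_pos: [0.4545, 0.22, 0.2729]
tool_rot: [-179.7, 0.1, -3.1]
force: [-1.0, 0.5, 0.7]
grip_width: 0.0612
grasp_force: 0.0
```

Run:
```python
from h import *
a=viewer.read_camera("top").copy();b=viewer.read_camera("scene");go()
c=viewer.get_calibration("top");viewer.read_camera("top")
o=np.array([.6447,.0190,0]);Rz=R.from_euler("z",3.75,degrees=True)
for t,w in(("slim_battery_1",.024),("wide_battery",.043)):
  for l,m,k in masks("top",t):
    p=back(c,l,.12)
    if abs(p[0]-.65)<.1 and abs(p[1])<.2:
      r=fit([(c,m)],(p[0],p[1],np.radians(86.3)),.097,w,.085,.137);q=Rz.apply([r.x[0]-o[0],r.x[1]-o[1],0]);print(t,np.round(q,4),np.degrees(r.x[2])+3.75,r.fun)
for b1 in boxes_of("top","bolt_grip"): p=back(c,b1["location"],.1);print("bolt",b1["conf"],Rz.apply([p[0]-o[0],p[1]-o[1],0]))
f=lambda i,y0,x0:cv2.resize(i[y0:y0+200,x0:x0+270],(540,400))
# scene at left, top at right
im=np.hstack([f(b,180,180),f(a,130,200)]);im=cv2.resize(im,(800,296));cv2.imwrite("pics/f1.png",im[:,:,::-1])
```

```text
t 27.1 [0.4559 0.2131 0.2722] [-1.8e+02  9.0e-02 -3.6e+00] F [ 0.6 -0.8  0.2] w 0.0613 q7 -122.2
slim_battery_1 [0.0343 0.1105 0.    ] 88.0315352007385 0.11925002538030383
slim_battery_1 [-0.0352  0.1113  0.    ] 82.95034801412136 0.24819014962948616
slim_battery_1 [ 0.059  -0.0132  0.    ] 80.4580142675035 0.9103113231536757
wide_battery [-0.0008 -0.1141  0.    ] 87.61958235890837 0.14840112951232554
bolt 0.73 [-0.19162143 -0.00622905  0.        ]
```

View pics/f1.png

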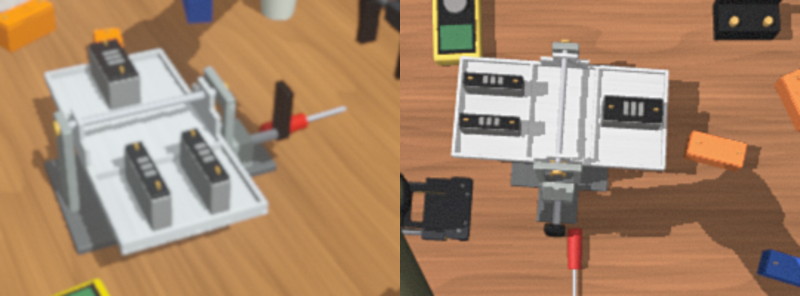

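Run:
```python
from h import *
g=lambda i:cv2.cvtColor(i,cv2.COLOR_BGR2GRAY).astype(np.float32)
A=g(cv2.imread("pics/scene0.png"));B=g(np.ascontiguousarray(viewer.read_camera("scene")[:,:,::-1]))
cal=viewer.get_calibration("scene")
o=np.array([.6447,.0190,0]);Rz=R.from_euler("z",-3.75,degrees=True)
def ecc(u,v,n=14):
    u,v=int(round(u)),int(round(v));a=A[v-n:v+n,u-n:u+n];b=B[v-n:v+n,u-n:u+n]
    W=np.eye(2,3,dtype=np.float32)
    try: c,W=cv2.findTransformECC(a,b,W,cv2.MOTION_TRANSLATION,(3,100,1e-4),None,3)
    except cv2.error as e: return "fail"
    return round(c,3),W[:,2].round(2)
for x,y in((-.085,.175),(.085,.175),(.085,-.175),(-.085,-.175)):
    P=np.array([[x,y,.095]]);D=np.array([[x,y,.095+.02*y]])
    p=proj(cal,o+Rz.apply(P))[0];d=proj(cal,o+Rz.apply(D))[0]-p
    print((x,y),p.round(),"shift per +0.02rad",d.round(2),"seen",ecc(*p))
for u,v in((204,405),(420,320),(372,264)): print("static",ecc(u,v))
go()
```

```text
(-0.085, 0.175) [360. 318.] shift per +0.02rad [ 0.14 -1.53] seen (0.985, array([ 0.51, -1.1 ], dtype=float32))
(0.085, 0.175) [262. 346.] shift per +0.02rad [-0.09 -1.56] seen (0.971, array([-0.01, -1.35], dtype=float32))
(0.085, -0.175) [209. 226.] shift per +0.02rad [0.17 1.41] seen (0.817, array([0.73, 2.44], dtype=float32))
(-0.085, -0.175) [288. 210.] shift per +0.02rad [0.02 1.37] seen (0.963, array([0.49, 2.07], dtype=float32))
static (1.0, array([0.01, 0.  ], dtype=float32))
static fail
static fail
t 27.35 [0.4571 0.2102 0.2726] [ 1.7994e+02 -1.0000e-02 -3.9900e+00] F [-0.2  0.6 -0.5] w 0.0607 q7 -122.2
```

>>> apply_moves --pt "0 0 0 0 0 0 0.7" --pt "0 0 0 0 0 0 0.7" --pt "0 0 0 0 0 0 0.7" --pt "0 0 0 0 0 0 0.7" --pt "0 0 0 0 0 0 0.7" --pt "0 0 0 0 0 0 0.7" --pt "0 0 0 0 0 0 0.7" --pt "0 0 0 0 0 0 0.7" --pt "0 0 0 0 0 0 0.7" --pt "0 0 0 0 0 0 0.7"

```text
time_s: 28.35
tool_pos: [0.4568, 0.2119, 0.2727]
tool_rot: [180.0, -0.0, -3.8]
force: [-0.3, 0.2, -0.8]
grip_width: 0.061
grasp_force: 0.0
```

Run:
```python
from h import *
g=lambda i:cv2.cvtColor(i,cv2.COLOR_BGR2GRAY).astype(np.float32)
A=g(cv2.imread("pics/scene0.png"));B=g(np.ascontiguousarray(viewer.read_camera("scene")[:,:,::-1]))
for u,v in((360,318),(262,346),(209,226),(288,210)):
    n=14;W=np.eye(2,3,dtype=np.float32)
    print(cv2.findTransformECC(A[v-n:v+n,u-n:u+n],B[v-n:v+n,u-n:u+n],W,cv2.MOTION_TRANSLATION,(3,100,1e-4),None,3)[1][:,2])
# absolute tilt: tray slab silhouette with free tilt, scene + top
cs,ct=[viewer.get_calibration(k) for k in("scene","top")];viewer.read_camera("top")
V=[(c,masks(k,"tray")[0][1]) for k,c in(("scene",cs),("top",ct))]
print([int(m.sum()) for _,m in V])
def cost(p,v):
    Q=R.from_euler("zx",[p[2],p[3]]) if 0 else R.from_euler("z",p[2])*R.from_euler("x",p[3])
    P=np.array([[x,y,z] for x in(-.085,.085) for y in(-.175,.175) for z in(-.047,-.035)])
    P=Q.apply(P)+[p[0],p[1],.13];t=0
    for c,m in v:
        im=np.zeros(m.shape,np.uint8);cv2.fillConvexPoly(im,np.round(cv2.convexHull(proj(c,P).astype(np.float32))*256).astype(np.int32),255,cv2.LINE_AA,8)
        t+=1-np.minimum(im/255.,m).sum()/np.maximum(im/255.,m).sum()
    return t
x0=np.array([.6447,.019,-.065,0])
for v in(V,V[:1]):
    r=minimize(cost,x0,args=(v,),method="Nelder-Mead",options=dict(initial_simplex=x0+np.vstack([np.zeros(4),np.diag([.006,.006,.04,.04])]),xatol=1e-4,fatol=1e-5));print(r.x.round(4),r.fun)
# the same tilt, all corners of the rim: where they should be if level vs seen
```

```text
[ 0.29917935 -1.4492172 ]
[-0.00679473 -1.3673179 ]
[0.47895017 1.9156985 ]
[0.50026023 2.0506086 ]
[8668, 7857]
[ 0.6446  0.0193 -0.0729  0.0197] 0.5800999891178161
[ 0.6452  0.0219 -0.0766  0.0382] 0.32568422098148
```

```bash
python3 -c "
from cell import env
print(env.sign_off())"
```

```text
the job is handed in; nothing more can be done
None
```

I placed the wide battery in bay_b and both slim ones in bay_a while the tray was locked, then pulled the bolt to its end stop and handed in at about 28 s; the free tray settled about 0.02 rad from its starting angle, slim side up, and I left it there because that is within the lock's own play.

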